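# Find the rocking port cap and press it home

## Robot

A 6-joint arm with a two-finger parallel gripper is mounted at the origin on the work surface. World frame = base frame: x ahead of the robot, y to its left, z up, the work surface at z = 0. Lengths are in m, angles in rad, forces in N, time in s.
With the tool pointing down it reaches from about 0.275 to 0.825 m from the base axis. Payload 5.2 kg.
Tool frame: the origin (TCP) lies between the finger pads; the fingertips stand 25 mm ahead of it and the grasp point (between the pads) lies 6 mm ahead of it (r.tcp_to_tips is the distance from the TCP to the fingertips, in m); z points along the fingers, y is the line along which they close (so a half turn about z gives the same grasp; the last joint's range is limited). The gripper opens to 93 mm and grips with 3 to 60 N. Pads are 15 mm wide; open, the fingers measure 128 mm over their backs; the gripper's body (75 mm by 188 mm) begins 65 mm behind the grasp point.
Start: joints at [1.069, 0.259, 1.535, -0, 1.348, -0.203], TCP at [0.162, 0.526, 0.244] pointing down, gripper open.
Joint ranges: [-3.14, 3.14], [-0.91, 2.08], [0.19, 2.58], [-1.22, 4.36], [0.22, 2.71], [-3.12, 3.12]. Speed limits (rad/s): [2.57, 2.57, 3.14, 3.14, 3.14, 3.14].

## Interface

Orientations are given as a 3x3 rotation matrix whose columns are the frame's x, y, z axes.
In Python, from bench import readout, eyes, hand_in, r gives the robot as it stands. The module is installed in compiled form; this text tells all that it offers.
- The arm moves only by the shell command python3 -m inch 'ROWS' [OPENING]. ROWS is JSON, a list of rows, each an object with "slide": the shift along the tool's x, y, z in mm, a list of three; "dr": the turn, a rotation vector about the tool's x, y, z in degrees, a list of three. In form: [{"slide": [tx, ty, tz], "dr": [wx, wy, wz]}, ...]. A call has 1 to 8 rows; each row is the pose to reach, as a shift and turn from the pose commanded when the call began, along the tool's axes at that moment; what a row does not reach only later rows make up. A row lasts 1/10 s, in which the tool goes at most 50 mm and 8.59 degrees, less where a joint would pass 70% of its speed; a pose out of reach is approached as far as the arm can. A call with a gripper value outside its range is refused whole. OPENING is the opening, from 0 (shut) to 1 (fully open), set as the call begins (- or left out, the last holds). The fingers move at their own pace and stop on an object; the grip force is fixed at half the most. Time passes only in rows, so rows that repeat a pose let the fingers close. It gives the time, the measured TCP pose, the force, the opening and the grip force at its end, in the units of the state.
- readout.read_state(): the state, without advancing time (a new reading comes with each control period).
- eyes.get_image(name): name is "scene" or "top" or "wrist"; returns a dict with "image" (420x560x3 uint8, red, green, blue), "fx", "fy", "cx", "cy" (pixels), "rvec" (rotation vector, rad) and "tvec" (3), from world to camera coordinates, as OpenCV has them; the wrist camera has in their place "hand_eye" (4x4, takes a point from camera to tool coordinates, whose origin is the TCP and whose axes are the flange's). Camera axes: x right, y down, z forward; pixel columns grow to the right and rows downward; lengths in m; the calibration is good to about 2 mm. A picture is of the moment at which its call begins: read the wrist's pose just before it. There is no depth.
- hand_in(): hands the job in; it is judged then, once.
The state is a dict: "time": time; "qpos": joint angles; "qd": joint speeds; "effort": joint torques, N m; "eef_pos": TCP position; "tcp_rot": TCP orientation; "contact_force": force on the tool from outside, world axes, zero at the start; "wrist_torque": the same for the moment, N m; "width": finger opening in m; "grip_force": force on a finger pad.
Only numpy, scipy, OpenCV 4.12 (cv2) and the standard library are available. Lean on these libraries where they do the work, as an engineer would, in place of code of your own. Each camera call takes 0.05 s, during which the arm holds its last target. There are 200 camera calls.

## Task

One of the four black caps on the grey gear housing is not fully pressed on to its pipe stub and rocks when touched near its rim. With the fingertips press lightly near the rim of one cap after another until you find the one that rocks, then push that one down at its middle until it is fully home. Only press: do not push hard on the firm caps, pull no cap up, and leave everything lying around where it is.

Things in the scene. Friction and masses are not known exactly. Their poses are not given: they have to be found in the camera images.
- housing: Grey gear housing, fixed block 240 x 240 x 60 mm. Origin: centre of its underside; x, y along its sides, z up. On top four like black round caps (70 mm across, flat top, skirt 16 mm deep) over steel pipe stubs (58 mm across); three firm, one not fully pressed on. Cap centres at x, y = +/-60 mm; cap tops about 98 mm above the table.
- place_1 (a point): Fixed point at the nominal centre of the top of the cap at housing x = -60, y = +60 mm. Stubs are screwed in to differing depths: the real cap top, firm or loose, lies up to 3 mm below or above this point, so height does not tell which is loose. Axes as the housing's.
- place_2 (a point): Fixed point at the nominal centre of the top of the cap at housing x = -60, y = -60 mm. Stubs are screwed in to differing depths: the real cap top, firm or loose, lies up to 3 mm below or above this point, so height does not tell which is loose. Axes as the housing's.
- place_3 (a point): Fixed point at the nominal centre of the top of the cap at housing x = +60, y = +60 mm. Stubs are screwed in to differing depths: the real cap top, firm or loose, lies up to 3 mm below or above this point, so height does not tell which is loose. Axes as the housing's.
- place_4 (a point): Fixed point at the nominal centre of the top of the cap at housing x = +60, y = -60 mm. Stubs are screwed in to differing depths: the real cap top, firm or loose, lies up to 3 mm below or above this point, so height does not tell which is loose. Axes as the housing's.
- rock_x (a joint): Tilt of the loose cap (wherever it sits) about the housing's x direction, rad; 0 = level. Not home, it pivots about its middle and springs back: 2 to 3 N near the rim tips it about 0.24 rad (shared between rock_x and rock_y), till its edge meets the stub. Once home it cannot tip. Firm caps never tip. Does not tell where the loose cap is.
- rock_y (a joint): Tilt of the loose cap (wherever it sits) about the housing's y direction, rad; 0 = level. Not home, it pivots about its middle and springs back: 2 to 3 N near the rim tips it about 0.24 rad (shared between rock_x and rock_y), till its edge meets the stub. Once home it cannot tip. Firm caps never tip. Does not tell where the loose cap is.
- seat (a joint): How far the loose cap (wherever it sits) has been pressed down its stub, m: 0 at the start, 0.006 fully home, negative if pulled up. It is a stiff push fit: about 17 N on its middle moves it (more off the middle), and it stays where it is left.
- firm_1 (a joint): Give of one of the three firm caps (not told which place), m: 0 untouched, growing as it is pressed down on its rubber seal, straight down wherever it is pressed, about 8 N per mm; springs back. Above 0.002 (16 N) the seal suffers; negative means pulled up.
- firm_2 (a joint): Give of one of the three firm caps (not told which place), m: 0 untouched, growing as it is pressed down on its rubber seal, straight down wherever it is pressed, about 8 N per mm; springs back. Above 0.002 (16 N) the seal suffers; negative means pulled up.
- firm_3 (a joint): Give of one of the three firm caps (not told which place), m: 0 untouched, growing as it is pressed down on its rubber seal, straight down wherever it is pressed, about 8 N per mm; springs back. Above 0.002 (16 N) the seal suffers; negative means pulled up.
- washer: Loose steel washer, 32 mm across, 6 mm high, lying between the four caps on the housing's top. Origin: centre of its underside. Bystander.
- bolt: Loose steel bolt standing on its head on the housing's top near the middle of its +y edge, head 20 mm across, 33 mm tall. Origin: centre of its underside. Bystander.
- wrench: Loose wrench, 170 mm, lying along the housing's -y side on the table. Bystander.
- screwdriver: Loose screwdriver, 190 mm, lying along the housing's +y side on the table. Bystander.
- oil_bottle: Loose white bottle, 52 mm across, 130 mm tall, on the table beyond the screwdriver. Origin: centre of its underside. Bystander.
- pulley: Loose red pulley lying flat on the table on the housing's -y side, 90 mm across, 32 mm tall. Origin: centre of its underside. Bystander.
- bearing: Loose steel bearing ring lying on the table on the housing's +y side, 52 mm across, 15 mm high. Origin: centre of its underside. Bystander.

How it is judged:
By the outcome, as a careful person would: the job done as asked, in the order asked, and still so for the second after the job is handed in, with the robot touching nothing.
It also fails if it takes over 51 s, if anything falls off the work surface, if the arm or the gripper's body presses on something with over 40 N, if the wrist force passes 120 N, or if a joint passes its speed limit or range.

## Working session

There is one attempt and no reset: what is moved stays moved. The work goes in short steps, Python scripts to look and compute and a shell command to move; the robot and the scene stay as the last step left them, time stands still between calls to the robot, and variables do not carry over. Pictures are saved under pics/ and viewed, at most 10 in all, crops included, and the job is handed in when it is done.

```bash
mkdir -p pics; python3 - <<'E'
from bench import readout, eyes, r
import cv2, numpy as np, pickle
s=readout.read_state(); print(s)
print(r.tcp_to_tips)
a=[]
for n in("top","scene"):
    d=eyes.get_image(n); pickle.dump(d,open(n+'.pkl','wb')); cv2.imwrite(f'pics/{n}0.png',d["image"][:,:,::-1])
    print(n,d['fx'],d['rvec'],d['tvec'])
E
```

```text
{'time': 0.0, 'qpos': array([ 1.06919732e+00,  2.59315528e-01,  1.53605444e+00,  5.19370266e-06,
        1.34798326e+00, -2.02813451e-01]), 'qd': array([-0.00146696, -0.00154239, -0.00124305, -0.0005922 , -0.00087841,
       -0.00117548]), 'effort': array([ 2.86727527e-04, -4.37316763e+01, -2.84006488e+01,  7.17845187e-02,
        4.13392112e-02, -1.33032222e-04]), 'eef_pos': array([0.16164248, 0.52520269, 0.24284394]), 'tcp_rot': array([[-9.55694184e-01,  2.94360157e-01, -8.50971347e-04],
       [ 2.94361167e-01,  9.55693009e-01, -1.54125529e-03],
       [ 3.59583219e-04, -1.72346164e-03, -9.99998450e-01]]), 'contact_force': array([-0.0712963 , -0.20502103, -0.38314043]), 'wrist_torque': array([-0.04980237, -0.02182965,  0.01347921]), 'grip_force': 0.0, 'width': 0.09297313555230938}
0.025
top 496.44005768142233 [ 2.10343858 -2.13432804  0.20110408] [0.06391114 0.61015373 1.0901515 ]
scene 529.9537381816848 [ 1.57212136  2.12252212 -0.73358137] [ 0.1517251  -0.40818949  1.54370657]
```

View pics/top0.png

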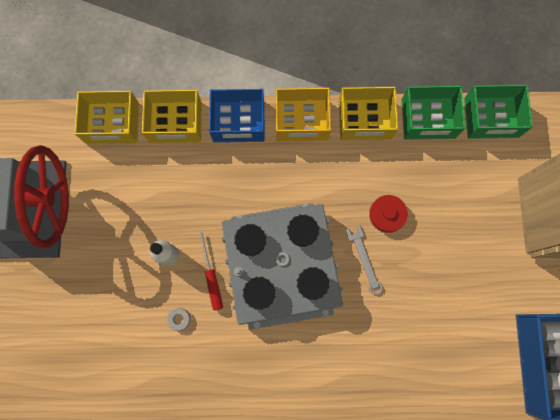

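View pics/scene0.png

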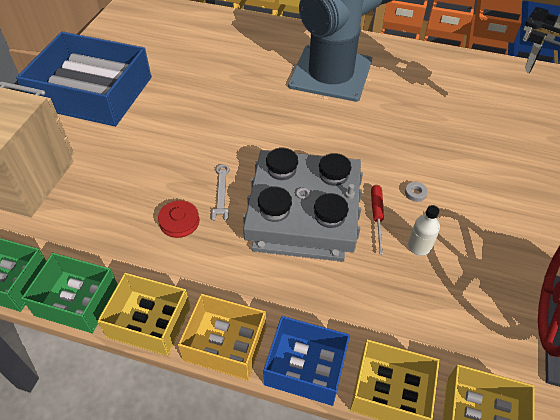

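The top view shows the four caps at about (250,240), (303,231), (259,293) and (313,283). The washer is at (283,260) and the bolt at (240,272). The scene view agrees, with caps at (282,162), (335,168), (275,203) and (331,208).

```bash
cat > h.py <<'E'
import numpy as np, cv2
def cast(d,uv,z):
    R=cv2.Rodrigues(np.array(d['rvec']))[0]; t=np.array(d['tvec']).ravel(); c=-R.T@t
    v=R.T@np.array([(uv[0]-d['cx'])/d['fx'],(uv[1]-d['cy'])/d['fy'],1]); return c+v*(z-c[2])/v[2]
E
python3 - <<'E'
import pickle; from h import *
d=pickle.load(open('top.pkl','rb')); im=d['image']
m=(im.max(2)<48).astype(np.uint8); m[:, :215]=0;m[:,350:]=0;m[:195]=0;m[330:]=0
n,l,st,c=cv2.connectedComponentsWithStats(m)
P=[]
for i in range(1,n):
    if st[i,4]>300:
        p=cast(d,(st[i,0]+st[i,2]/2-.5,st[i,1]+st[i,3]/2-.5),.098);print(c[i],st[i],p,cast(d,c[i],.098)); P.append(p[:2])
P=np.array(P);C=P.mean(0);print('C',C)
import itertools;print([(i,j,np.linalg.norm(P[i]-P[j])) for i,j in itertools.combinations(range(len(P)),2)])
print('bolt',cast(d,(240,272),.075),'washer',cast(d,(283,260),.063))
E
```

```text
[302.82162162 230.24594595] [288 215  31  31 740] [0.57866797 0.00799614 0.098     ] [0.57811883 0.00840529 0.098     ]
[250.23848238 239.76287263] [235 225  31  31 738] [0.55792793 0.12599453 0.098     ] [0.55845161 0.12546452 0.098     ]
[312.92277487 283.21465969] [298 268  31  32 764] [ 0.46007275 -0.01115084  0.098     ] [ 0.46069309 -0.01099876  0.098     ]
[259.01044386 292.78590078] [244 277  31  32 766] [0.4423353  0.10665369 0.098     ] [0.44171974 0.10663431 0.098     ]
C [0.50975099 0.05737338]
[(0, 1, np.float64(0.11980722231620866)), (0, 2, np.float64(0.12013089719917766)), (0, 3, np.float64(0.16828520537799724)), (1, 2, np.float64(0.16847696997251435)), (1, 3, np.float64(0.11719950593221173)), (2, 3, np.float64(0.11913238729400055))]
bolt [0.48943812 0.1500467  0.075     ] washer [0.51627834 0.05348908 0.063     ]
```

```bash
cat >> h.py <<'E'
def go(x,y,z):
    "slide in mm to put the TCP at x,y,z, from the measured pose"
    from bench import readout
    s=readout.read_state(); print('t',s['time'],'at',s['eef_pos'].round(4),'F',s['contact_force'].round(2),'slide',(1e3*s['tcp_rot'].T@(np.array([x,y,z])-s['eef_pos'])).round(1))
E
python3 -m inch '[{"slide":[-366,-317,0],"dr":[0,0,0]},{"slide":[-366,-317,0],"dr":[0,0,0]},{"slide":[-366,-317,0],"dr":[0,0,0]},{"slide":[-366,-317,0],"dr":[0,0,0]},{"slide":[-366,-317,0],"dr":[0,0,0]},{"slide":[-366,-317,0],"dr":[0,0,0]},{"slide":[-366,-317,0],"dr":[0,0,0]},{"slide":[-366,-317,0],"dr":[0,0,0]}]' 0; python3 -c "
from h import *; go(.417,.114,.140)"
```

```text
time: 0.9
eef_pos: [0.3742, 0.1845, 0.2436]
tcp_rot: [[-0.956, 0.294, 0.0], [0.294, 0.956, 0.0], [-0.0, 0.0, -1.0]]
contact_force: [0.9, 0.3, 0.1]
width: 0.034
grip_force: 0.0
t 0.9 at [0.3742 0.1845 0.2436] F [0.92 0.26 0.05] slide [-61.7 -54.8 103.6]
```

```bash
python3 -m inch '[{"slide":[-62,-55,30],"dr":[0,0,0]},{"slide":[-62,-55,70],"dr":[0,0,0]},{"slide":[-62,-55,100],"dr":[0,0,0]},{"slide":[-62,-55,104],"dr":[0,0,0]},{"slide":[-62,-55,104],"dr":[0,0,0]},{"slide":[-62,-55,104],"dr":[0,0,0]},{"slide":[-62,-55,104],"dr":[0,0,0]}]' 0; python3 - <<'E'
from h import *; go(.417,.114,.130)
from bench import eyes
cv2.imwrite('pics/w1.png',eyes.get_image('wrist')['image'][:,:,::-1])
cv2.imwrite('pics/s1.png',cv2.resize(eyes.get_image('scene')['image'][100:290,200:420,::-1],None,fx=3,fy=3))
E
```

```text
time: 1.6
eef_pos: [0.4178, 0.1164, 0.1416]
tcp_rot: [[-0.956, 0.293, 0.004], [0.293, 0.956, 0.0], [-0.003, 0.001, -1.0]]
contact_force: [0.8, 0.2, 0.5]
width: 0.0005
grip_force: 0.0
t 1.6 at [0.4178 0.1164 0.1416] F [0.84 0.22 0.49] slide [ 0.1 -2.5 11.6]
```

View pics/w1.png

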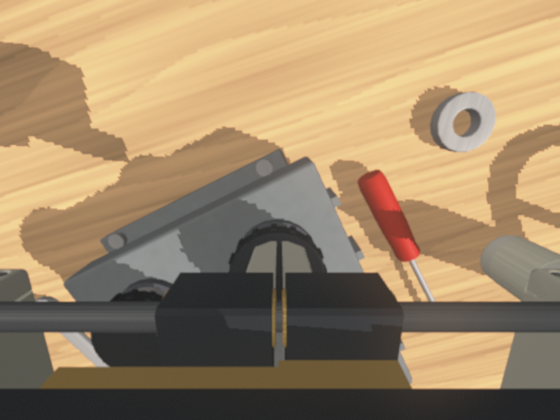

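The wrist picture shows the closed fingers over the outer rim of cap 1, which is centred near (278,260). The bearing, screwdriver and bottle are well clear.

```bash
python3 -m inch '[{"slide":[0,-2,6],"dr":[0,0,0]},{"slide":[0,-2,11],"dr":[0,0,0]},{"slide":[0,-2,12],"dr":[0,0,0]},{"slide":[0,-2,12],"dr":[0,0,0]},{"slide":[0,-2,12],"dr":[0,0,0]}]' 0
```

```text
time: 2.2
eef_pos: [0.4162, 0.1136, 0.1276]
tcp_rot: [[-0.956, 0.294, -0.0], [0.294, 0.956, 0.0], [0.0, -0.0, -1.0]]
contact_force: [-0.6, -0.5, -0.1]
width: 0.0006
grip_force: 0.0
```

```bash
python3 -m inch '[{"slide":[0,0,1],"dr":[0,0,0]},{"slide":[0,0,1],"dr":[0,0,0]},{"slide":[0,0,1],"dr":[0,0,0]}]' 0
```

```text
time: 2.5
eef_pos: [0.4163, 0.1136, 0.1267]
tcp_rot: [[-0.956, 0.294, 0.0], [0.294, 0.956, -0.0], [-0.0, -0.0, -1.0]]
contact_force: [0.0, -0.4, -0.4]
width: 0.0005
grip_force: 0.0
```

```bash
python3 -m inch '[{"slide":[0,0,1.2],"dr":[0,0,0]},{"slide":[0,0,1.2],"dr":[0,0,0]},{"slide":[0,0,1.2],"dr":[0,0,0]}]' 0
```

```text
time: 2.8
eef_pos: [0.4162, 0.1136, 0.1254]
tcp_rot: [[-0.956, 0.294, -0.0], [0.294, 0.956, -0.0], [0.0, -0.0, -1.0]]
contact_force: [-0.5, -0.6, -0.1]
width: 0.0004
grip_force: 0.0
```

```bash
python3 -m inch '[{"slide":[0,0,1.2],"dr":[0,0,0]},{"slide":[0,0,1.2],"dr":[0,0,0]},{"slide":[0,0,1.2],"dr":[0,0,0]}]' 0
```

```text
time: 3.1
eef_pos: [0.4162, 0.1136, 0.1242]
tcp_rot: [[-0.956, 0.294, -0.0], [0.294, 0.956, 0.0], [0.0, -0.0, -1.0]]
contact_force: [-0.1, 0.6, 0.1]
width: 0.0004
grip_force: 0.0
```

```bash
python3 -m inch '[{"slide":[0,0,1.2],"dr":[0,0,0]},{"slide":[0,0,1.2],"dr":[0,0,0]},{"slide":[0,0,1.2],"dr":[0,0,0]}]' 0
```

```text
time: 3.4
eef_pos: [0.4162, 0.1136, 0.123]
tcp_rot: [[-0.956, 0.294, -0.0], [0.294, 0.956, -0.0], [0.0, -0.0, -1.0]]
contact_force: [0.7, -0.4, 0.3]
width: 0.0007
grip_force: 0.0
```

```bash
python3 -m inch '[{"slide":[0,0,1.2],"dr":[0,0,0]},{"slide":[0,0,1.2],"dr":[0,0,0]},{"slide":[0,0,1.2],"dr":[0,0,0]}]' 0
```

```text
time: 3.7
eef_pos: [0.4162, 0.1136, 0.1218]
tcp_rot: [[-0.956, 0.294, -0.0], [0.294, 0.956, -0.0], [0.0, -0.0, -1.0]]
contact_force: [0.3, -0.1, -0.7]
width: 0.0001
grip_force: 0.0
```

```bash
python3 -m inch '[{"slide":[0,0,1.2],"dr":[0,0,0]},{"slide":[0,0,1.2],"dr":[0,0,0]},{"slide":[0,0,1.2],"dr":[0,0,0]}]' 0
```

```text
time: 4.0
eef_pos: [0.4163, 0.1136, 0.121]
tcp_rot: [[-0.956, 0.294, 0.0], [0.294, 0.956, -0.0], [-0.0, 0.0, -1.0]]
contact_force: [-0.9, -0.7, 5.4]
width: 0.0005
grip_force: 2.3
```

Force rose to 5.4 N in under 1 mm with none before it, so cap 1 is firm. Next is cap 2.

```bash
python3 -m inch '[{"slide":[0,0,-18],"dr":[0,0,0]},{"slide":[-22,-43,-18],"dr":[0,0,0]},{"slide":[-43,-85,-18],"dr":[0,0,0]},{"slide":[-54,-107,-16],"dr":[0,0,0]},{"slide":[-54,-107,-9],"dr":[0,0,0]},{"slide":[-54,-107,-6],"dr":[0,0,0]},{"slide":[-54,-107,-6],"dr":[0,0,0]},{"slide":[-54,-107,-6],"dr":[0,0,0]}]' 0
```

```text
time: 4.8
eef_pos: [0.4359, -0.0034, 0.1264]
tcp_rot: [[-0.956, 0.293, -0.001], [0.293, 0.956, 0.0], [0.001, 0.0, -1.0]]
contact_force: [0.2, 0.1, 0.4]
width: 0.0004
grip_force: 0.0
```

```bash
python3 -m inch '[{"slide":[0,0,1.2],"dr":[0,0,0]},{"slide":[0,0,1.2],"dr":[0,0,0]},{"slide":[0,0,1.2],"dr":[0,0,0]}]' 0
```

```text
time: 5.1
eef_pos: [0.4364, -0.0041, 0.1256]
tcp_rot: [[-0.956, 0.294, 0.0], [0.294, 0.956, -0.0], [-0.0, 0.0, -1.0]]
contact_force: [-0.1, -0.2, 0.3]
width: 0.0006
grip_force: 0.0
```

```bash
python3 -m inch '[{"slide":[0,0,1.2],"dr":[0,0,0]},{"slide":[0,0,1.2],"dr":[0,0,0]},{"slide":[0,0,1.2],"dr":[0,0,0]}]' 0
```

```text
time: 5.4
eef_pos: [0.4363, -0.0045, 0.1242]
tcp_rot: [[-0.956, 0.294, -0.0], [0.294, 0.956, 0.0], [0.0, -0.0, -1.0]]
contact_force: [-0.0, 0.0, -0.8]
width: 0.0002
grip_force: 0.0
```

```bash
python3 -m inch '[{"slide":[0,0,1.2],"dr":[0,0,0]},{"slide":[0,0,1.2],"dr":[0,0,0]},{"slide":[0,0,1.2],"dr":[0,0,0]}]' 0
```

```text
time: 5.7
eef_pos: [0.4363, -0.0045, 0.123]
tcp_rot: [[-0.956, 0.294, -0.0], [0.294, 0.956, 0.0], [0.0, -0.0, -1.0]]
contact_force: [0.5, -0.1, -0.0]
width: 0.0004
grip_force: 0.0
```

```bash
python3 -m inch '[{"slide":[0,0,1.2],"dr":[0,0,0]},{"slide":[0,0,1.2],"dr":[0,0,0]},{"slide":[0,0,1.2],"dr":[0,0,0]}]' 0
```

```text
time: 6.0
eef_pos: [0.4364, -0.0046, 0.1222]
tcp_rot: [[-0.956, 0.294, 0.0], [0.294, 0.956, -0.0], [-0.0, -0.0, -1.0]]
contact_force: [-2.5, 0.9, 4.9]
width: 0.0003
grip_force: 2.5
```

```bash
python3 -m inch '[{"slide":[0,0,0.6],"dr":[0,0,0]},{"slide":[0,0,0.6],"dr":[0,0,0]},{"slide":[0,0,0.6],"dr":[0,0,0]}]' 0
```

```text
time: 6.3
eef_pos: [0.4364, -0.0045, 0.1219]
tcp_rot: [[-0.956, 0.294, 0.0], [0.294, 0.956, -0.0], [-0.0, -0.0, -1.0]]
contact_force: [-2.7, 0.2, 8.1]
width: 0.0001
grip_force: 3.8
```

Stiff again, rising from 4.9 to 8.1 N, so cap 2 is firm. Next is cap 4.

```bash
python3 -m inch '[{"slide":[0,0,-18],"dr":[0,0,0]},{"slide":[-43,22,-18],"dr":[0,0,0]},{"slide":[-85,43,-18],"dr":[0,0,0]},{"slide":[-107,54,-16],"dr":[0,0,0]},{"slide":[-107,54,-9],"dr":[0,0,0]},{"slide":[-107,54,-6],"dr":[0,0,0]},{"slide":[-107,54,-6],"dr":[0,0,0]},{"slide":[-107,54,-6],"dr":[0,0,0]}]' 0
```

```text
time: 7.1
eef_pos: [0.5531, 0.0155, 0.1271]
tcp_rot: [[-0.956, 0.295, -0.001], [0.295, 0.956, 0.0], [0.001, -0.0, -1.0]]
contact_force: [-0.2, -0.3, -0.6]
width: 0.0003
grip_force: 0.0
```

```bash
python3 -m inch '[{"slide":[0,0,1.2],"dr":[0,0,0]},{"slide":[0,0,1.2],"dr":[0,0,0]},{"slide":[0,0,1.2],"dr":[0,0,0]}]' 0
```

```text
time: 7.4
eef_pos: [0.5544, 0.0155, 0.1264]
tcp_rot: [[-0.956, 0.295, 0.0], [0.295, 0.956, -0.0], [-0.0, 0.0, -1.0]]
contact_force: [-0.6, 0.1, 0.0]
width: 0.0008
grip_force: 0.0
```

```bash
python3 -m inch '[{"slide":[0,0,1.2],"dr":[0,0,0]},{"slide":[0,0,1.2],"dr":[0,0,0]},{"slide":[0,0,1.2],"dr":[0,0,0]}]' 0
```

```text
time: 7.7
eef_pos: [0.5544, 0.0156, 0.1248]
tcp_rot: [[-0.956, 0.294, -0.0], [0.294, 0.956, 0.0], [0.0, -0.0, -1.0]]
contact_force: [0.1, -0.5, 0.2]
width: 0.0004
grip_force: 0.0
```

```bash
python3 -m inch '[{"slide":[0,0,1.2],"dr":[0,0,0]},{"slide":[0,0,1.2],"dr":[0,0,0]},{"slide":[0,0,1.2],"dr":[0,0,0]}]' 0
```

```text
time: 8.0
eef_pos: [0.5545, 0.0156, 0.1236]
tcp_rot: [[-0.956, 0.294, -0.0], [0.294, 0.956, 0.0], [0.0, -0.0, -1.0]]
contact_force: [0.5, -1.2, 0.6]
width: 0.0005
grip_force: 0.0
```

```bash
python3 -m inch '[{"slide":[0,0,1.2],"dr":[0,0,0]},{"slide":[0,0,1.2],"dr":[0,0,0]},{"slide":[0,0,1.2],"dr":[0,0,0]}]' 0
```

```text
time: 8.3
eef_pos: [0.5545, 0.0156, 0.1224]
tcp_rot: [[-0.956, 0.294, -0.0], [0.294, 0.956, -0.0], [0.0, -0.0, -1.0]]
contact_force: [-0.1, 0.4, -0.2]
width: 0.0005
grip_force: 0.1
```

```bash
python3 -m inch '[{"slide":[0,0,1.2],"dr":[0,0,0]},{"slide":[0,0,1.2],"dr":[0,0,0]},{"slide":[0,0,1.2],"dr":[0,0,0]}]' 0
```

```text
time: 8.6
eef_pos: [0.5545, 0.0156, 0.1213]
tcp_rot: [[-0.956, 0.294, -0.0], [0.294, 0.956, 0.0], [0.0, 0.0, -1.0]]
contact_force: [-0.8, 0.7, 1.2]
width: 0.0002
grip_force: 0.4
```

```bash
python3 -m inch '[{"slide":[0,0,1.2],"dr":[0,0,0]},{"slide":[0,0,1.2],"dr":[0,0,0]},{"slide":[0,0,1.2],"dr":[0,0,0]}]' 0
```

```text
time: 8.9
eef_pos: [0.5544, 0.0156, 0.12]
tcp_rot: [[-0.956, 0.294, -0.0], [0.294, 0.956, 0.0], [0.0, -0.0, -1.0]]
contact_force: [-1.2, 1.5, 1.2]
width: 0.0007
grip_force: 0.7
```

```bash
python3 -m inch '[{"slide":[0,0,1.2],"dr":[0,0,0]},{"slide":[0,0,1.2],"dr":[0,0,0]},{"slide":[0,0,1.2],"dr":[0,0,0]}]' 0; python3 - <<'E'
import cv2
from bench import eyes
cv2.imwrite('pics/s2.png',cv2.resize(eyes.get_image('scene')['image'][130:270,230:380,::-1],None,fx=4,fy=4))
E
```

```text
time: 9.2
eef_pos: [0.5543, 0.0156, 0.1188]
tcp_rot: [[-0.956, 0.294, -0.0], [0.294, 0.956, 0.0], [0.0, -0.0, -1.0]]
contact_force: [-2.4, -0.1, 1.4]
width: 0.0004
grip_force: 1.0
```

View pics/s2.png

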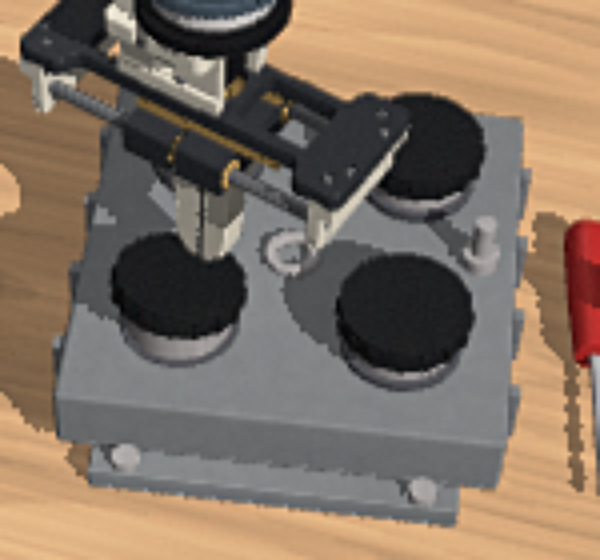

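The picture shows the fingertips on the inner rim of cap 4 at (215,250), with the cap visibly tipped. About 1.5 N moved it roughly 3.5 mm, so cap 4 is the loose one. I'll lift and go to its middle.

```bash
python3 -m inch '[{"slide":[0,0,-4],"dr":[0,0,0]},{"slide":[0,0,-8],"dr":[0,0,0]},{"slide":[0,0,-10],"dr":[0,0,0]},{"slide":[-25.5,0,-10],"dr":[0,0,0]},{"slide":[-25.5,0,-5],"dr":[0,0,0]},{"slide":[-25.5,0,-5],"dr":[0,0,0]},{"slide":[-25.5,0,-5],"dr":[0,0,0]}]' 0
```

```text
time: 9.95
eef_pos: [0.5778, 0.0084, 0.1233]
tcp_rot: [[-0.956, 0.294, -0.002], [0.294, 0.956, 0.0], [0.002, -0.0, -1.0]]
contact_force: [-0.9, -0.3, -0.3]
width: 0.0004
grip_force: 0.0
```

```bash
python3 -m inch '[{"slide":[0,0,1],"dr":[0,0,0]},{"slide":[0,0,2],"dr":[0,0,0]},{"slide":[0,0,3],"dr":[0,0,0]},{"slide":[0,0,3],"dr":[0,0,0]},{"slide":[0,0,3],"dr":[0,0,0]}]' 0
```

```text
time: 10.45
eef_pos: [0.5782, 0.0084, 0.1227]
tcp_rot: [[-0.956, 0.294, 0.0], [0.294, 0.956, -0.0], [-0.0, -0.0, -1.0]]
contact_force: [-4.2, 0.5, 13.2]
width: 0.0006
grip_force: 6.1
```

```bash
python3 -m inch '[{"slide":[0,0,1],"dr":[0,0,0]},{"slide":[0,0,2],"dr":[0,0,0]},{"slide":[0,0,3],"dr":[0,0,0]},{"slide":[0,0,3],"dr":[0,0,0]},{"slide":[0,0,3],"dr":[0,0,0]}]' 0
```

```text
time: 10.95
eef_pos: [0.5782, 0.0084, 0.1201]
tcp_rot: [[-0.956, 0.294, 0.0], [0.294, 0.956, -0.0], [-0.001, -0.0, -1.0]]
contact_force: [-6.2, 1.5, 15.5]
width: 0.0004
grip_force: 7.5
```

```bash
python3 -m inch '[{"slide":[0,0,1],"dr":[0,0,0]},{"slide":[0,0,2],"dr":[0,0,0]},{"slide":[0,0,3],"dr":[0,0,0]},{"slide":[0,0,3],"dr":[0,0,0]},{"slide":[0,0,3],"dr":[0,0,0]}]' 0
```

```text
time: 11.45
eef_pos: [0.5781, 0.0084, 0.1171]
tcp_rot: [[-0.956, 0.294, 0.0], [0.294, 0.956, -0.0], [-0.0, -0.0, -1.0]]
contact_force: [-6.6, 0.4, 14.6]
width: 0.0004
grip_force: 7.6
```

```bash
python3 -m inch '[{"slide":[0,0,1],"dr":[0,0,0]},{"slide":[0,0,2],"dr":[0,0,0]},{"slide":[0,0,2],"dr":[0,0,0]},{"slide":[0,0,2],"dr":[0,0,0]}]' 0
```

```text
time: 11.85
eef_pos: [0.5782, 0.0084, 0.1166]
tcp_rot: [[-0.956, 0.294, 0.001], [0.294, 0.956, -0.001], [-0.001, -0.0, -1.0]]
contact_force: [-9.5, 1.2, 25.4]
width: 0.0006
grip_force: 12.5
```

```bash
python3 -m inch '[{"slide":[0,0,1],"dr":[0,0,0]},{"slide":[0,0,1.5],"dr":[0,0,0]},{"slide":[0,0,1.5],"dr":[0,0,0]},{"slide":[0,0,1.5],"dr":[0,0,0]}]' 0
```

```text
time: 12.25
eef_pos: [0.5783, 0.0084, 0.1165]
tcp_rot: [[-0.956, 0.294, 0.002], [0.294, 0.956, -0.001], [-0.002, -0.0, -1.0]]
contact_force: [-12.0, 1.7, 33.5]
width: 0.0008
grip_force: 17.0
```

```bash
python3 -m inch '[{"slide":[0,0,-4],"dr":[0,0,0]},{"slide":[0,0,-10],"dr":[0,0,0]},{"slide":[0,0,-40],"dr":[0,0,0]},{"slide":[0,0,-80],"dr":[0,0,0]},{"slide":[0,0,-100],"dr":[0,0,0]},{"slide":[0,0,-100],"dr":[0,0,0]},{"slide":[0,0,-100],"dr":[0,0,0]},{"slide":[0,0,-100],"dr":[0,0,0]}]' 0; python3 - <<'E'
import cv2
from bench import eyes
cv2.imwrite('pics/s3.png',cv2.resize(eyes.get_image('scene')['image'][130:270,140:450,::-1],None,fx=2.5,fy=2.5))
E
```

```text
time: 13.05
eef_pos: [0.5778, 0.0083, 0.2096]
tcp_rot: [[-0.956, 0.294, -0.003], [0.294, 0.956, 0.001], [0.003, -0.0, -1.0]]
contact_force: [0.3, 0.4, -0.1]
width: 0.0009
grip_force: 0.0
```

View pics/s3.png

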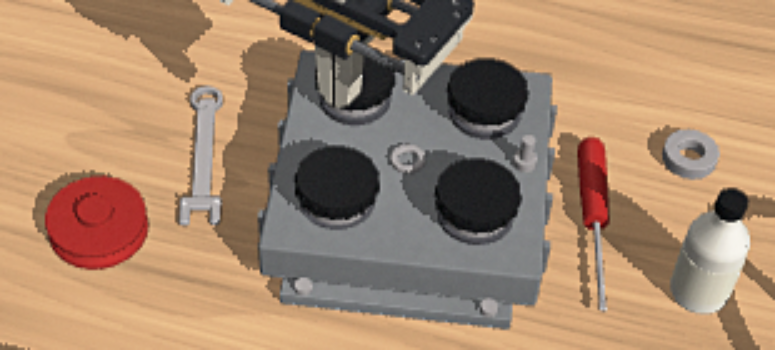

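Cap 4, at (337,183) in this crop, sits level and lower, and everything lying around is where it was.

```bash
python3 -c "
from bench import hand_in; print(hand_in())"
```

```text
the job is handed in; nothing more can be done
None
```

The loose cap was the one at place_4 (housing x = +60, y = -60 mm); I pressed it at its middle about 6 mm down to a hard stop (33 N). Caps 1 and 2 were firm under light rim presses of at most about 8 N, cap 3 needed no test, nothing else was moved, and the job was handed in at about 13 s.

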